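Light up the rider, then the cannon

TASK

A buyer at the tin-figure stall wants to see the horse and rider, then the cannon: with the fingertips gently press the round white lamp in front of the horse and rider fully down (it stays down by itself), then do the same with the lamp in front of the cannon. Leave the lamps of the foot soldier and the tent up. Pick nothing up, leave every figure and everything else standing where it is, and finish with the hand clear.

Things in the scene. Friction and masses are not known exactly. Their poses are not given: they have to be found in the camera images.
- stand_rider: fixed black display board that carries the rider and its lamp: 190 (x) x 110 (y) x 20 mm. Origin: centre of its underside. The lamp sits at the board's own x = -50 mm (its front, robot side), y = 0; the rider stands near x = +50 mm, y = 0. The four boards look alike and stand in any order, side by side
- lamp_rider_top (a point): top centre of the push lamp in front of the rider: white, slightly domed round cap, 56 mm across (flat within 24 mm), 14 mm proud of a 72 mm aluminium ring when up; the cap top is then 46 mm above the table, 40 mm when fully down. Moves with the cap; z is up
- lamp_rider (a joint): how far the rider's lamp cap is pressed, m: 0 up (off; it may start up to 0.0008), 0.006 fully down (on). About 3 N moves it; it has no spring and stays where it is left. At 0.006 it meets a hard stop: press slowly, since over 30 N would damage it
- rider: loose tin figure: a man on a horse, 105 mm tall, base 36 (own x) x 88 (own y) mm. Origin: centre of its underside, which stands on the board, 20 mm above the table
- stand_cannon: fixed black display board that carries the cannon and its lamp: 190 (x) x 110 (y) x 20 mm. Origin: centre of its underside. The lamp sits at the board's own x = -50 mm (its front, robot side), y = 0; the cannon stands near x = +50 mm, y = 0. The four boards look alike and stand in any order, side by side
- lamp_cannon_top (a point): top centre of the push lamp in front of the cannon: white, slightly domed round cap, 56 mm across (flat within 24 mm), 14 mm proud of a 72 mm aluminium ring when up; the cap top is then 46 mm above the table, 40 mm when fully down. Moves with the cap; z is up
- lamp_cannon (a joint): how far the cannon's lamp cap is pressed, m: 0 up (off; it may start up to 0.0008), 0.006 fully down (on). About 3 N moves it; it has no spring and stays where it is left. At 0.006 it meets a hard stop: press slowly, since over 30 N would damage it
- cannon: loose tin figure: a two-wheeled field gun, 48 mm tall, base 46 (own x) x 92 (own y) mm. Origin: centre of its underside, which stands on the board, 20 mm above the table
- stand_soldier: fixed black display board that carries the soldier and its lamp: 190 (x) x 110 (y) x 20 mm. Origin: centre of its underside. The lamp sits at the board's own x = -50 mm (its front, robot side), y = 0; the soldier stands near x = +50 mm, y = 0. The four boards look alike and stand in any order, side by side
- lamp_soldier_top (a point): top centre of the push lamp in front of the soldier: white, slightly domed round cap, 56 mm across (flat within 24 mm), 14 mm proud of a 72 mm aluminium ring when up; the cap top is then 46 mm above the table, 40 mm when fully down. Moves with the cap; z is up
- lamp_soldier (a joint): how far the soldier's lamp cap is pressed, m: 0 up (off; it may start up to 0.0008), 0.006 fully down (on). About 3 N moves it; it has no spring and stays where it is left. At 0.006 it meets a hard stop: press slowly, since over 30 N would damage it
- soldier: loose tin figure: a single man on foot, 77 mm tall, base 30 x 34 mm. Origin: centre of its underside, which stands on the board, 20 mm above the table
- stand_tent: fixed black display board that carries the tent and its lamp: 190 (x) x 110 (y) x 20 mm. Origin: centre of its underside. The lamp sits at the board's own x = -50 mm (its front, robot side), y = 0; the tent stands near x = +50 mm, y = 0. The four boards look alike and stand in any order, side by side
- lamp_tent_top (a point): top centre of the push lamp in front of the tent: white, slightly domed round cap, 56 mm across (flat within 24 mm), 14 mm proud of a 72 mm aluminium ring when up; the cap top is then 46 mm above the table, 40 mm when fully down. Moves with the cap; z is up
- lamp_tent (a joint): how far the tent's lamp cap is pressed, m: 0 up (off; it may start up to 0.0008), 0.006 fully down (on). About 3 N moves it; it has no spring and stays where it is left. At 0.006 it meets a hard stop: press slowly, since over 30 N would damage it
- tent: loose tin figure: a cone-shaped tent with pole ends out of its tip, 94 mm tall, base 76 mm across. Origin: centre of its underside, which stands on the board, 20 mm above the table
- drummer: loose tin drummer figure on a round base 24 mm across, 76 mm tall, standing on the table between two boards. Origin: centre of its underside
- paint_pot: loose small glass pot with white lid, 28 mm across, 36 mm tall, on the table between two boards. Origin: centre of its underside
- mug: loose white mug, 80 mm across, 95 mm tall, on the table behind the boards. Origin: centre of its underside
- tape: loose roll of brown tape lying flat, 90 mm across, 24 mm high, in front of the boards on the left. Origin: centre of its underside
- loupe: loose black eye loupe, 44 mm across, 42 mm tall, in front of the boards on the right. Origin: centre of its underside

How it is judged (in metres and radians):
On the way, in this order (a step that is already met when the one before it is completed fails the run):
1. the rider's lamp is pressed down at least 4.5 mm by the fingers while the cannon's lamp is still up (value of joint lamp_rider above 0.0045 m and value of joint lamp_cannon below 0.002 m and contact force between the fingers and stand_rider above 0.3 N).
2. the cannon's lamp is pressed down at least 4.5 mm by the fingers (value of joint lamp_cannon above 0.0045 m and contact force between the fingers and stand_cannon above 0.3 N).
At the end, for the whole second after the job is handed in: the lamps of the rider and of the cannon are down at least 4.5 mm of their 6 mm, the other two less than 2 mm, and every figure and bystander stands upright (within 0.15 rad), at rest, within 12 mm of where it began (value of joint each of lamp_rider, lamp_cannon above 0.0045 m and value of joint each of lamp_soldier, lamp_tent below 0.002 m and distance of each of rider, cannon, soldier, tent, drummer, paint_pot, mug, tape, loupe from where it was at the start of the episode below 0.012 m and angle between each of rider, cannon, soldier, tent, drummer, paint_pot, mug, tape, loupe's own z axis and vertical below 0.15 rad and linear speed of each of rider, cannon, soldier, tent, drummer, paint_pot, mug, tape, loupe below 0.02 m/s); the robot touches nothing.
It fails at once if the lamp of the foot soldier or of the tent is pressed 2 mm or more (not (value of joint lamp_soldier below 0.002 m) or not (value of joint lamp_tent below 0.002 m)).
It fails at once if a board or its lamp is pushed with more than 30 N (contact force between any of the arm, the fingers and stand_rider above 30 N or contact force between any of the arm, the fingers and stand_cannon above 30 N or contact force between any of the arm, the fingers and stand_soldier above 30 N or contact force between any of the arm, the fingers and stand_tent above 30 N).
It fails at once if a figure or bystander is shifted, lifted or carried more than 12 mm, or tipped beyond 0.3 rad (distance of any of rider, cannon, soldier, tent, drummer, paint_pot, mug, tape, loupe from where it was at the start of the episode above 0.012 m or angle between any of rider, cannon, soldier, tent, drummer, paint_pot, mug, tape, loupe's own z axis and vertical above 0.3 rad).
It also fails if it takes over 42 s, if anything falls off the work surface, if the arm or the gripper's body presses on something with over 40 N, if the wrist force passes 120 N, or if a joint passes its speed limit or range.

ROBOT

A 6-joint arm with a two-finger parallel gripper is mounted at the origin on the work surface. World frame = base frame: x ahead of the robot, y to its left, z up, the work surface at z = 0. Lengths are in m, angles in degrees, forces in N, time in s.
With the tool pointing down it reaches from about 0.375 to 0.9 m from the base axis. Payload 3.1 kg.
Tool frame: the origin (TCP) lies at the very end of the fingers, on their centre line; the grasp point (between the pads) lies bot.grip_point_offset behind it (bot.grip_point_offset is the distance from the TCP to the grasp point, in m); z points along the fingers, y is the line along which they close (so a half turn about z gives the same grasp; the last joint's range is limited). The gripper opens to 87 mm and grips with 3 to 60 N. Pads are 19 mm wide; open, the fingers measure 117 mm over their backs; the gripper's body (75 mm by 190 mm) begins 51 mm behind the grasp point.
Start: joints at [-74.628, 30.224, 82.088, -0, 67.689, -10.227], TCP at [0.27, -0.564, 0.223] pointing down, gripper open.
Joint ranges: [-176.69, 176.69], [-43.24, 126.21], [12.49, 139.97], [-82, 262], [0, 151.66], [-163.58, 163.58]. Speed limits (degrees/s): [159.86, 159.86, 180, 180, 180, 180].

INTERFACE

Orientations are given as a 3x3 rotation matrix whose columns are the frame's x, y, z axes.
In Python, from rig import bot, viewer, ticket gives the robot as it stands.
- The arm moves only by the tool servo_tool, never from a script. Its argument "targets" is a list of rows, each an object with "offset": the shift along the tool's x, y, z in m, a list of three; "dr": the turn, a rotation vector about the tool's x, y, z in degrees, a list of three. In form: [{"offset": [x, y, z], "dr": [ax, ay, az]}, ...]. A call has 1 to 20 rows; each row is the pose to reach, as a shift and turn from the pose commanded when the call began, along the tool's axes at that moment; what a row does not reach only later rows make up. A row lasts 1/12 s, in which the tool goes at most 41.7 mm and 7.16 degrees, less where a joint would pass 70% of its speed; a pose out of reach is approached as far as the arm can. A call with a gripper value outside its range is refused whole. "gripper" is the gripper command: -1 is fully open, 1 is shut, values between are in proportion, set as the call begins (left out, the last holds). The fingers move at their own pace and stop on an object; the grip force is fixed at half the most. Time passes only in rows, so rows that repeat a pose let the fingers close. It gives the time, the measured TCP pose, the force, the opening and the grip force at its end, in the units of the state.
- bot.read_state(): the state, without advancing time (a new reading comes with each control period).
- viewer.capture(name): name is "side" or "top" or "wrist"; returns a dict with "color" (480x640x3 uint8, red, green, blue), "camera_matrix" (3x3 intrinsics, pixels), "R" (3x3) and "t" (3): a world point X has camera coordinates R X + t. Camera axes: x right, y down, z forward; pixel columns grow to the right and rows downward; lengths in m; the calibration is good to about 2 mm. A picture is of the moment at which its call begins. There is no depth.
- ticket.hand_in(): hands the job in; it is judged then, once.
The state is a dict: "time_s": time; "joint_positions": joint angles; "qvel": joint speeds; "tau": joint torques, N m; "position": TCP position; "tcp_rot": TCP orientation; "force": force on the tool from outside, world axes, zero at the start; "moment": the same for the moment, N m; "opening": opening from 0.0 (shut) to 1.0 (fully open); "grasp_force": force on a finger pad.
Only numpy, scipy, OpenCV 4.12 (cv2) and the standard library are available. Lean on these libraries where they do the work, as an engineer would, in place of code of your own. Each camera call takes 0.05 s, during which the arm holds its last target. There are 200 camera calls.

## Working session

There is one attempt and no reset: what is moved stays moved. The work goes in short steps, Python scripts to look and compute and a tool call to move; the robot and the scene stay as the last step left them, time stands still between calls to the robot, and variables do not carry over. Pictures are saved under pics/ and viewed, at most 10 in all, crops included, and the job is handed in when it is done.

Besides the shell and the picture viewer there is one more tool, called after ">>>" as name([rows], argument=value, ...), one row to a line, values as JSON. servo_tool: Moves the arm, as the interface text tells. Its arguments: {"type":"object","properties":{"targets":{"type":"array"},"gripper":{"type":"number"}},"required":["targets"]}

```bash
mkdir -p pics; python3 - <<'E'
from rig import bot,viewer
import cv2,numpy as np
for n in("top","side"):
    c=viewer.capture(n); cv2.imwrite(f"pics/{n}0.png",c["color"][:,:,::-1]); np.savez(f"{n}.npz",**c)
    print(n,c["camera_matrix"].tolist(),c["R"].tolist(),c["t"])
s=bot.read_state();print(s["time_s"],s["position"],s["tcp_rot"],s["force"],bot.grip_point_offset)
E
```

```text
top [[601.9430339163807, 0.0, 327.1331225532248], [0.0, 601.9430339163807, 245.51861379875942], [0.0, 0.0, 1.0]] [[0.00227740139448194, -0.9999427825050398, -0.010452040899598928], [-0.9966025800618503, -0.0014090325148387222, -0.08234872216030537], [0.08232928310723621, 0.010604072022133983, -0.9965487658913625]] [0.00390856 0.54673917 1.25858053]
side [[488.6953436179502, 0.0, 319.4253282528648], [0.0, 488.6953436179502, 244.67853031747575], [0.0, 0.0, 1.0]] [[-0.8881467389238816, -0.4593837951212011, 0.012723950601799792], [-0.36249453928838743, 0.683270812706704, -0.6338286089229643], [0.28247668775489115, -0.5675451746629188, -0.7733688612763402]] [0.5010855  0.23778701 0.78435643]
0.1 [ 0.26987901 -0.5630071   0.22165896] [[ 9.01851561e-01  4.32045675e-01 -5.44750443e-04]
 [ 4.32045900e-01 -9.01849662e-01  1.87820998e-03]
 [ 3.20189497e-04 -1.92922380e-03 -9.99998088e-01]] [ 0.96903939 -0.25006113  0.09825401] 0.0187
```

View pics/top0.png

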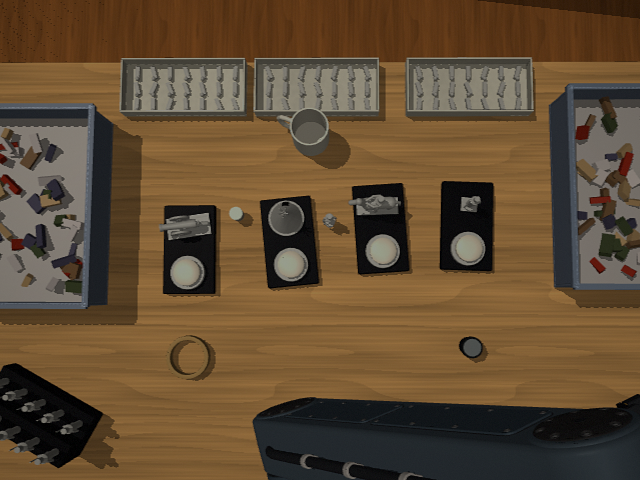

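View pics/side0.png

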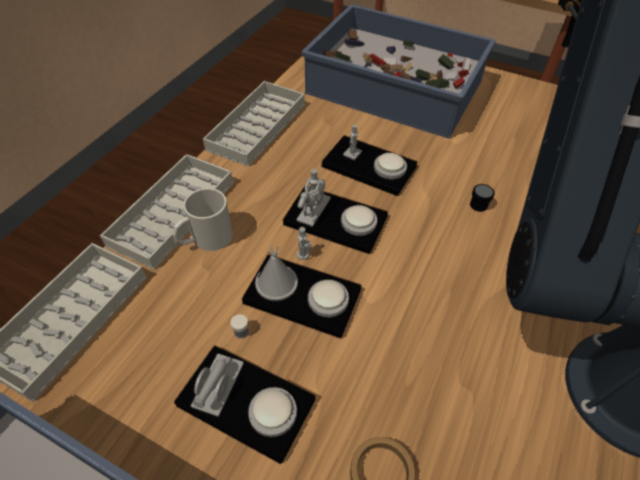

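The top view shows, left to right: cannon (lamp at 187,272), tent (291,265), rider (382,251) and soldier (468,249). The side view shows the same order, with the rider's lamp at (358,220) and the cannon's at (272,411). Next I'll measure the caps and check them against crops.

```bash
cat > h.py <<'E'
import numpy as np
def ray(c,u,v,z):
    d=c["R"].T@np.linalg.inv(c["camera_matrix"])@[u,v,1.]; o=-c["R"].T@c["t"]
    return o+d*(z-o[2])/d[2]
E
python3 - <<'E'
import numpy as np,cv2
from h import ray
T=np.load("top.npz");S=np.load("side.npz")
for n,im,c,pts in(("top",T["color"],T,{"cannon":(187,272),"tent":(291,265),"rider":(382,251),"soldier":(468,249)}),("side",S["color"],S,{"cannon":(272,411),"tent":(328,298),"rider":(358,220),"soldier":(390,165)})):
    g=cv2.cvtColor(im,cv2.COLOR_RGB2HSV)
    m=((g[:,:,2]>150)&(g[:,:,1]<60)).astype(np.uint8)
    k,l,st,ce=cv2.connectedComponentsWithStats(m)
    for q,(u,v) in pts.items():
        i=l[v,u]; print(n,q,i,st[i],ce[i].round(1),ray(c,*ce[i],.044).round(4),ray(c,u,v,.044).round(4))
a=cv2.resize(T["color"][175:305,155:275],None,fx=3.3,fy=3.3,interpolation=2)
b=cv2.resize(T["color"][175:305,315:435],None,fx=3.3,fy=3.3,interpolation=2)
cv2.imwrite("pics/crop.png",np.hstack([a,b])[:,:,::-1])
print(ray(T,230,214,.036),ray(T,331,221,.07))
E
```

```text
top cannon 98 [174 260  21  24 324] [183.4 271.3] [0.4905 0.305  0.044 ] [0.489  0.2975 0.044 ]
top tent 95 [278 252  21  24 390] [288.3 264. ] [0.5061 0.0858 0.044 ] [0.504  0.0801 0.044 ]
top rider 91 [371 239  21  24 384] [380.8 250.5] [ 0.5347 -0.1074  0.044 ] [ 0.5336 -0.11    0.044 ]
top soldier 89 [457 236  19  25 245] [463.9 248.1] [ 0.54   -0.2808  0.044 ] [ 0.5381 -0.2893  0.044 ]
side cannon 62 [ 251  390   40   37 1125] [270.7 408. ] [0.4887 0.3026 0.044 ] [0.4848 0.3056 0.044 ]
side tent 51 [311 281  33  26 677] [327.5 293.5] [0.5054 0.0846 0.044 ] [0.5005 0.0923 0.044 ]
side rider 34 [344 206  29  20 451] [358.6 215.6] [ 0.5338 -0.1078  0.044 ] [ 0.5299 -0.0966  0.044 ]
side soldier 21 [377 153  27  17 332] [390.4 161.1] [ 0.5395 -0.2879  0.044 ] [ 0.5354 -0.2756  0.044 ]
[0.61233737 0.21073741 0.036     ] [ 0.59340777 -0.00342245  0.07      ]
```

View pics/crop.png

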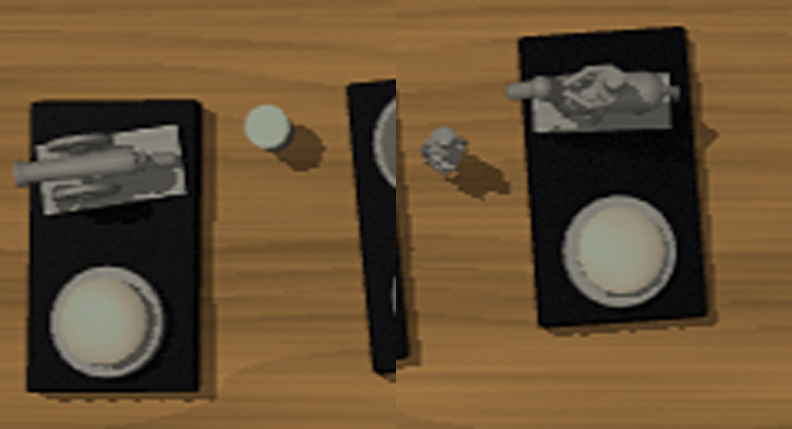

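The crop puts the cap centres in the top image at (186.5,271.4) for the cannon and (383,250.3) for the rider. Both cameras agree to about 4 mm: rider lamp (0.534, -0.110), cannon lamp (0.489, 0.300). I'll shut the gripper, turn it so its long side lies along y, and move over the rider's lamp at a safe height.

>>> servo_tool([
  {"offset": [0.014,-0.009,0],"dr": [0,0,1]},
  {"offset": [0.042,-0.028,0],"dr": [0,0,2.5]},
  {"offset": [0.07,-0.047,0],"dr": [0,0,4]},
  {"offset": [0.1,-0.068,0],"dr": [0,0,6]},
  {"offset": [0.13,-0.088,0],"dr": [0,0,8]},
  {"offset": [0.16,-0.109,0],"dr": [0,0,10]},
  {"offset": [0.19,-0.129,0],"dr": [0,0,12]},
  {"offset": [0.22,-0.15,0],"dr": [0,0,14]},
  {"offset": [0.25,-0.17,0],"dr": [0,0,16]},
  {"offset": [0.28,-0.19,0],"dr": [0,0,18]},
  {"offset": [0.31,-0.211,0],"dr": [0,0,20]},
  {"offset": [0.34,-0.231,0],"dr": [0,0,21.5]},
  {"offset": [0.37,-0.252,0],"dr": [0,0,23]},
  {"offset": [0.395,-0.269,0],"dr": [0,0,24]},
  {"offset": [0.415,-0.282,0],"dr": [0,0,25]},
  {"offset": [0.428,-0.291,0],"dr": [0,0,25.6]},
  {"offset": [0.434,-0.295,0],"dr": [0,0,25.6]},
  {"offset": [0.434,-0.295,0],"dr": [0,0,25.6]},
  {"offset": [0.434,-0.295,0],"dr": [0,0,25.6]},
  {"offset": [0.434,-0.295,0],"dr": [0,0,25.6]},
], gripper=1)

```text
time_s: 1.77
position: [0.5334, -0.1109, 0.2223]
tcp_rot: [[1.0, -0.001, -0.001], [-0.001, -1.0, -0.0], [-0.001, 0.0, -1.0]]
force: [-0.6, 0.6, -0.7]
opening: 0.005
grasp_force: 0.0
```

>>> servo_tool([
  {"offset": [0,0,0.008],"dr": [0,0,0]},
  {"offset": [0,0,0.022],"dr": [0,0,0]},
  {"offset": [0,0,0.04],"dr": [0,0,0]},
  {"offset": [0,0,0.06],"dr": [0,0,0]},
  {"offset": [0,0,0.08],"dr": [0,0,0]},
  {"offset": [0,0,0.1],"dr": [0,0,0]},
  {"offset": [0,0,0.118],"dr": [0,0,0]},
  {"offset": [0,0,0.134],"dr": [0,0,0]},
  {"offset": [0,0,0.147],"dr": [0,0,0]},
  {"offset": [0,0,0.157],"dr": [0,0,0]},
  {"offset": [0,0,0.162],"dr": [0,0,0]},
  {"offset": [0,0,0.164],"dr": [0,0,0]},
  {"offset": [0,0,0.164],"dr": [0,0,0]},
  {"offset": [0,0,0.164],"dr": [0,0,0]},
])

```text
time_s: 2.93
position: [0.5344, -0.1104, 0.059]
tcp_rot: [[1.0, -0.0, 0.001], [-0.0, -1.0, -0.0], [0.001, 0.0, -1.0]]
force: [-0.1, 0.2, 0.3]
opening: 0.002
grasp_force: 0.0
```

```bash
python3 - <<'E'
from rig import bot,viewer
import cv2
c=viewer.capture("side")["color"]; cv2.imwrite("pics/s1.png",cv2.resize(c[130:350,220:480],None,fx=2.6,fy=2.6,interpolation=2)[:,:,::-1])
s=bot.read_state();print(s["position"],s["force"])
E
```

```text
[ 0.53455723 -0.11035325  0.05923287] [ 0.2094945  -0.15501561 -0.07258022]
```

View pics/s1.png

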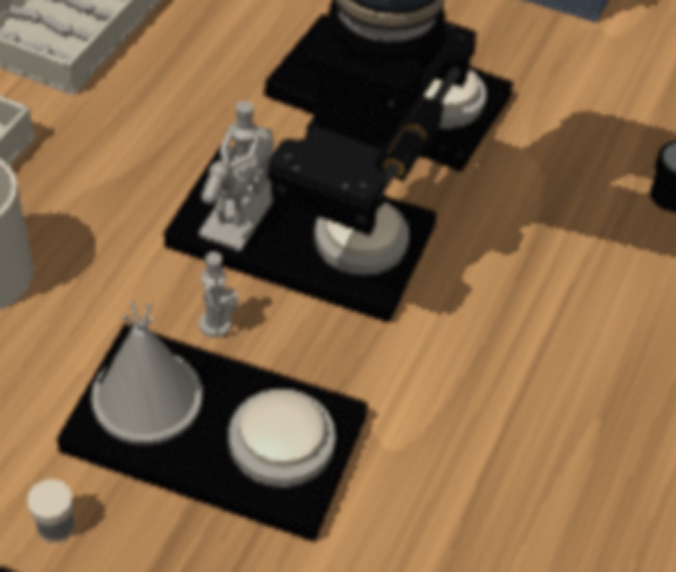

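The side crop shows the hand centred over the rider's lamp (360,235 in the crop), beside the rider and clear of the tent and drummer. I'll descend slowly while watching the force.

>>> servo_tool([
  {"offset": [0,0,0.003],"dr": [0,0,0]},
  {"offset": [0,0,0.006],"dr": [0,0,0]},
  {"offset": [0,0,0.009],"dr": [0,0,0]},
  {"offset": [0,0,0.011],"dr": [0,0,0]},
  {"offset": [0,0,0.012],"dr": [0,0,0]},
  {"offset": [0,0,0.013],"dr": [0,0,0]},
  {"offset": [0,0,0.014],"dr": [0,0,0]},
  {"offset": [0,0,0.015],"dr": [0,0,0]},
  {"offset": [0,0,0.015],"dr": [0,0,0]},
])

```text
time_s: 3.73
position: [0.5339, -0.11, 0.0435]
tcp_rot: [[1.0, -0.0, -0.0], [-0.0, -1.0, 0.0], [-0.0, -0.0, -1.0]]
force: [0.1, 0.2, 0.7]
opening: 0.005
grasp_force: 0.8
```

>>> servo_tool([
  {"offset": [0,0,0.0005],"dr": [0,0,0]},
  {"offset": [0,0,0.001],"dr": [0,0,0]},
  {"offset": [0,0,0.0015],"dr": [0,0,0]},
  {"offset": [0,0,0.002],"dr": [0,0,0]},
])

```text
time_s: 4.07
position: [0.5339, -0.11, 0.0416]
tcp_rot: [[1.0, -0.0, -0.0], [-0.0, -1.0, 0.0], [-0.0, -0.0, -1.0]]
force: [-1.1, 0.8, 3.2]
opening: 0.007
grasp_force: 1.5
```

>>> servo_tool([
  {"offset": [0,0,0.0005],"dr": [0,0,0]},
  {"offset": [0,0,0.001],"dr": [0,0,0]},
])

```text
time_s: 4.23
position: [0.5339, -0.11, 0.0405]
tcp_rot: [[1.0, -0.0, -0.0], [-0.0, -1.0, 0.0], [-0.0, -0.0, -1.0]]
force: [-0.4, 0.9, 3.3]
opening: 0.009
grasp_force: 1.5
```

Force is about 3 N and the cap is moving down. I'll keep going in half-millimetre steps to the stop.

>>> servo_tool([
  {"offset": [0,0,0.0003],"dr": [0,0,0]},
  {"offset": [0,0,0.0005],"dr": [0,0,0]},
  {"offset": [0,0,0.0005],"dr": [0,0,0]},
])

```text
time_s: 4.48
position: [0.5339, -0.11, 0.0404]
tcp_rot: [[1.0, 0.0, -0.0], [0.0, -1.0, 0.0], [-0.0, -0.0, -1.0]]
force: [-2.8, 0.8, 6.0]
opening: 0.002
grasp_force: 3.0
```

At 6 N the cap has stopped moving at a TCP height of 40.4 mm, so the lamp is fully down. I'll lift and then cross to the cannon's lamp.

>>> servo_tool([
  {"offset": [0,0,-0.003],"dr": [0,0,0]},
  {"offset": [0,0,-0.012],"dr": [0,0,0]},
  {"offset": [0,0,-0.03],"dr": [0,0,0]},
  {"offset": [0,0,-0.055],"dr": [0,0,0]},
  {"offset": [0,0,-0.085],"dr": [0,0,0]},
  {"offset": [0,0,-0.115],"dr": [0,0,0]},
  {"offset": [0,0,-0.14],"dr": [0,0,0]},
  {"offset": [0,0,-0.155],"dr": [0,0,0]},
  {"offset": [0,0,-0.16],"dr": [0,0,0]},
  {"offset": [0,0,-0.16],"dr": [0,0,0]},
])

```text
time_s: 5.32
position: [0.535, -0.1105, 0.2018]
tcp_rot: [[1.0, 0.0, 0.004], [0.0, -1.0, -0.002], [0.004, 0.002, -1.0]]
force: [0.1, 1.2, 0.0]
opening: 0.009
grasp_force: 0.0
```

>>> servo_tool([
  {"offset": [-0.001,-0.01,0],"dr": [0,0,0]},
  {"offset": [-0.003,-0.03,0],"dr": [0,0,0]},
  {"offset": [-0.006,-0.055,0],"dr": [0,0,0]},
  {"offset": [-0.009,-0.083,0],"dr": [0,0,0]},
  {"offset": [-0.012,-0.111,0],"dr": [0,0,0]},
  {"offset": [-0.015,-0.139,0],"dr": [0,0,0]},
  {"offset": [-0.018,-0.167,0],"dr": [0,0,0]},
  {"offset": [-0.021,-0.195,0],"dr": [0,0,0]},
  {"offset": [-0.024,-0.223,0],"dr": [0,0,0]},
  {"offset": [-0.028,-0.251,0],"dr": [0,0,0]},
  {"offset": [-0.031,-0.279,0],"dr": [0,0,0]},
  {"offset": [-0.034,-0.307,0],"dr": [0,0,0]},
  {"offset": [-0.037,-0.335,0],"dr": [0,0,0]},
  {"offset": [-0.04,-0.36,0],"dr": [0,0,0]},
  {"offset": [-0.042,-0.382,0],"dr": [0,0,0]},
  {"offset": [-0.044,-0.398,0],"dr": [0,0,0]},
  {"offset": [-0.045,-0.408,0],"dr": [0,0,0]},
  {"offset": [-0.045,-0.41,0],"dr": [0,0,0]},
  {"offset": [-0.045,-0.41,0],"dr": [0,0,0]},
  {"offset": [-0.045,-0.41,0],"dr": [0,0,0]},
])

```text
time_s: 6.98
position: [0.4886, 0.2992, 0.1993]
tcp_rot: [[1.0, -0.0, -0.002], [-0.0, -1.0, -0.001], [-0.002, 0.001, -1.0]]
force: [0.0, -0.4, 0.0]
opening: 0.006
grasp_force: 0.0
```

```bash
python3 - <<'E'
from rig import bot,viewer
import cv2
c=viewer.capture("side")["color"]; cv2.imwrite("pics/s2.png",c[:,:,::-1])
s=bot.read_state();print(s["time_s"],s["position"],s["force"])
E
```

```text
7.0333 [0.48885545 0.29898171 0.19956058] [ 0.9230586  -0.62181094  0.03452043]
```

View pics/s2.png

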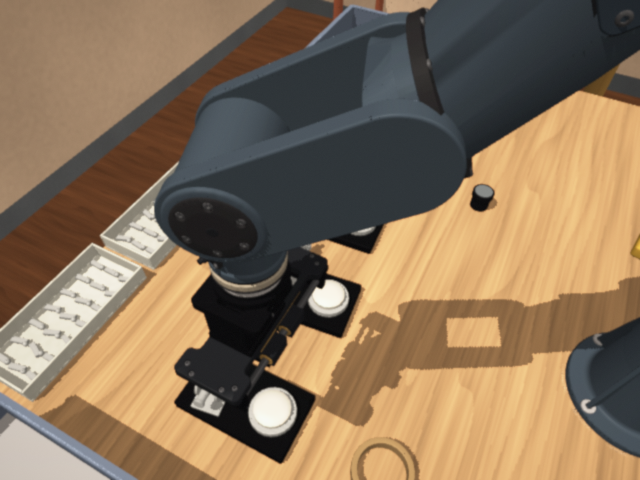

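The cannon's lamp is visible at (272,411), with the hand above it near (215,370); the arm hides the rider's lamp. The measured position matches the target, so I'll descend.

>>> servo_tool([
  {"offset": [0,0,0.008],"dr": [0,0,0]},
  {"offset": [0,0,0.022],"dr": [0,0,0]},
  {"offset": [0,0,0.04],"dr": [0,0,0]},
  {"offset": [0,0,0.06],"dr": [0,0,0]},
  {"offset": [0,0,0.08],"dr": [0,0,0]},
  {"offset": [0,0,0.1],"dr": [0,0,0]},
  {"offset": [0,0,0.116],"dr": [0,0,0]},
  {"offset": [0,0,0.129],"dr": [0,0,0]},
  {"offset": [0,0,0.138],"dr": [0,0,0]},
  {"offset": [0,0,0.144],"dr": [0,0,0]},
  {"offset": [0,0,0.148],"dr": [0,0,0]},
  {"offset": [0,0,0.15],"dr": [0,0,0]},
  {"offset": [0,0,0.15],"dr": [0,0,0]},
  {"offset": [0,0,0.15],"dr": [0,0,0]},
])

```text
time_s: 8.2
position: [0.4895, 0.3001, 0.0506]
tcp_rot: [[1.0, -0.0, 0.001], [-0.0, -1.0, 0.0], [0.001, -0.0, -1.0]]
force: [0.4, -0.7, 0.8]
opening: 0.01
grasp_force: 0.0
```

>>> servo_tool([
  {"offset": [0,0,0.001],"dr": [0,0,0]},
  {"offset": [0,0,0.002],"dr": [0,0,0]},
  {"offset": [0,0,0.003],"dr": [0,0,0]},
  {"offset": [0,0,0.004],"dr": [0,0,0]},
  {"offset": [0,0,0.005],"dr": [0,0,0]},
  {"offset": [0,0,0.006],"dr": [0,0,0]},
  {"offset": [0,0,0.0065],"dr": [0,0,0]},
])

```text
time_s: 8.78
position: [0.4891, 0.3, 0.0437]
tcp_rot: [[1.0, 0.0, 0.0], [0.0, -1.0, 0.0], [0.0, -0.0, -1.0]]
force: [-0.6, -0.7, 2.9]
opening: 0.0
grasp_force: 1.5
```

>>> servo_tool([
  {"offset": [0,0,0.0005],"dr": [0,0,0]},
  {"offset": [0,0,0.001],"dr": [0,0,0]},
  {"offset": [0,0,0.0015],"dr": [0,0,0]},
  {"offset": [0,0,0.002],"dr": [0,0,0]},
  {"offset": [0,0,0.0025],"dr": [0,0,0]},
  {"offset": [0,0,0.003],"dr": [0,0,0]},
])

```text
time_s: 9.28
position: [0.4891, 0.3, 0.0405]
tcp_rot: [[1.0, -0.0, 0.0], [-0.0, -1.0, 0.0], [0.0, -0.0, -1.0]]
force: [0.5, -1.0, 2.7]
opening: 0.008
grasp_force: 1.5
```

>>> servo_tool([
  {"offset": [0,0,0.0003],"dr": [0,0,0]},
  {"offset": [0,0,0.0006],"dr": [0,0,0]},
  {"offset": [0,0,0.0006],"dr": [0,0,0]},
])

```text
time_s: 9.53
position: [0.4891, 0.3, 0.0404]
tcp_rot: [[1.0, -0.0, 0.0], [-0.0, -1.0, 0.0], [0.0, -0.0, -1.0]]
force: [-0.8, -0.5, 5.7]
opening: 0.004
grasp_force: 3.0
```

It meets the same stop at 40.4 mm. I'll lift clear and check the scene.

>>> servo_tool([
  {"offset": [0,0,-0.003],"dr": [0,0,0]},
  {"offset": [0,0,-0.012],"dr": [0,0,0]},
  {"offset": [0,0,-0.03],"dr": [0,0,0]},
  {"offset": [0,0,-0.055],"dr": [0,0,0]},
  {"offset": [0,0,-0.085],"dr": [0,0,0]},
  {"offset": [0,0,-0.115],"dr": [0,0,0]},
  {"offset": [0,0,-0.145],"dr": [0,0,0]},
  {"offset": [-0.01,-0.01,-0.17],"dr": [0,0,0]},
  {"offset": [-0.025,-0.025,-0.19],"dr": [0,0,0]},
  {"offset": [-0.045,-0.045,-0.2],"dr": [0,0,0]},
  {"offset": [-0.065,-0.07,-0.2],"dr": [0,0,0]},
  {"offset": [-0.085,-0.095,-0.2],"dr": [0,0,0]},
  {"offset": [-0.105,-0.12,-0.2],"dr": [0,0,0]},
  {"offset": [-0.12,-0.145,-0.2],"dr": [0,0,0]},
  {"offset": [-0.13,-0.165,-0.2],"dr": [0,0,0]},
  {"offset": [-0.14,-0.18,-0.2],"dr": [0,0,0]},
  {"offset": [-0.14,-0.18,-0.2],"dr": [0,0,0]},
  {"offset": [-0.14,-0.18,-0.2],"dr": [0,0,0]},
  {"offset": [-0.14,-0.18,-0.2],"dr": [0,0,0]},
])

```text
time_s: 11.12
position: [0.3491, 0.4793, 0.2399]
tcp_rot: [[1.0, 0.0, -0.0], [0.0, -1.0, -0.001], [-0.0, 0.001, -1.0]]
force: [-0.7, 0.0, 0.0]
opening: 0.008
grasp_force: 0.0
```

```bash
python3 - <<'E'
from rig import bot,viewer
import cv2,numpy as np
a,b=[viewer.capture(n)["color"][:,:,::-1] for n in("top","side")]
cv2.imwrite("pics/f.png",np.hstack([a[90:400,130:530],b[110:420,160:560]]))
s=bot.read_state();print(s["time_s"],s["position"],s["force"])
E
```

```text
11.2167 [0.34959783 0.47898312 0.23995868] [ 0.4844594   0.14489636 -0.78589269]
```

View pics/f.png

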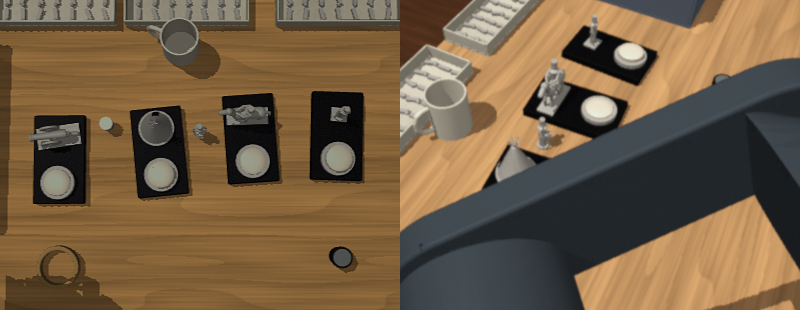

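The top crop shows all figures standing where they were and the hand clear. The pressed caps, cannon (57,182) and rider (252,161), sit lower in their rings with less shadow than the tent's and soldier's. I'm handing it in.

```bash
python3 -c "
from rig import ticket
print(ticket.hand_in())"
```

```text
the job is handed in; nothing more can be done
None
```

I pressed the rider's lamp and then the cannon's down to their stops at about 6 N each; the other two lamps and every figure look untouched in the last pictures, the hand is clear, and the job is handed in (no verdict came back).

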